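Snap a telescopic drive shaft together

ROBOT

A 6-joint arm with a two-finger parallel gripper is mounted at the origin on the work surface. World frame = base frame: x ahead of the robot, y to its left, z up, the work surface at z = 0. Lengths are in mm, angles in rad, forces in N, time in s.
With the tool pointing down it reaches from about 275 to 825 mm from the base axis. Payload 5.2 kg.
Tool frame: the origin (TCP) lies at the very end of the fingers, on their centre line; the grasp point (between the pads) lies 19 mm behind it; z points along the fingers, y is the line along which they close (so a half turn about z gives the same grasp; the last joint's range is limited). The gripper opens to 93 mm and grips with 3 to 60 N. Pads are 15 mm wide; open, the fingers measure 128 mm over their backs; the gripper's body (75 mm by 188 mm) begins 65 mm behind the grasp point.
Start: joints at [-1.309, 0.259, 1.535, -0, 1.348, -0.203], TCP at [246.555, -491.646, 218.653] pointing down, gripper open.
Joint ranges: [-3.14, 3.14], [-0.91, 2.08], [0.19, 2.58], [-1.22, 4.36], [0.22, 2.71], [-3.12, 3.12]. Speed limits (rad/s): [2.57, 2.57, 3.14, 3.14, 3.14, 3.14].

INTERFACE

Orientations are given as [roll, pitch, yaw] about the fixed x, y, z axes, in that order (R = Rz(yaw) Ry(pitch) Rx(roll)).
In Python, from bench import robot gives the robot as it stands. The module is installed in compiled form; this text tells all that it offers. Calls block until the motion is done:
- robot.move_ptp(position, orientation): joint-space move of the TCP to a pose.
- robot.move_linear(position, ori=None, speed=150, f_stop=None): straight line of the TCP; ori=None keeps the orientation; speed is the mean speed in mm/s. With f_stop (N) it stops when the force on the tool has changed by that much, and returns True; else False.
- robot.move_j(angles): joint-space move.
- robot.move_gripper(opening): opening from 0.0 (shut) to 1.0 (fully open); the grip force is fixed at half the most; returns when the fingers have stopped.
- robot.sleep(seconds).
- robot.inverse_kinematics(position, orientation): joint angles nearest the present ones, or None.
- robot.get_image(name): name is "side" or "top" or "wrist"; returns a dict with "img" (400x640x3 uint8, blue, green, red), "fovy" (degrees; the focal length in pixels is half the picture's height over the tangent of half this angle, whatever the lens; pixels are square), "cx", "cy" (the principal point, pixels), "eye" and "orientation" of the camera in the world. Camera axes: x right, y down, z forward; pixel columns grow to the right and rows downward; lengths in mm; the calibration is good to about 2 mm. A picture is of the moment at which its call begins. There is no depth.
A pose or a line that the arm cannot do raises robot.MotionError and nothing moves.
- robot.hand_in(): hands the job in; it is judged then, once.
Readings, each from a call of its own:
- robot.current_t(): time.
- robot.current_qpos(): joint angles.
- robot.current_joint_vel(): joint speeds.
- robot.current_joint_efforts(): joint torques, N m.
- robot.current_tcp_pos(): TCP position.
- robot.current_eef_rot(): TCP orientation.
- robot.current_contact_force(): force on the tool from outside, world axes, zero at the start.
- robot.current_ft_torque(): the same for the moment, N m.
- robot.current_gripper_width(): opening from 0.0 (shut) to 1.0 (fully open).
- robot.current_finger_force(): force on a finger pad.
Only numpy, scipy, OpenCV 4.12 (cv2) and the standard library are available. Lean on these libraries where they do the work, as an engineer would, in place of code of your own. Each camera call takes 0.05 s, during which the arm holds its last target. There are 200 camera calls.

TASK

Join the two halves of the telescopic drive shaft on the bench: squeeze in both spring buttons on the square inner shaft, feed the shaft into the clamped outer tube so that the buttons slip under the rim of the tube's black end bush, then push it on until both buttons pop out through the holes in the tube, and let go. Do it gently: never ram the tube or bush or force a shaft that catches, and leave the other things on the bench where they are.

Things in the scene. Friction and masses are not known exactly. Their poses are not given: they have to be found in the camera images.
- tube: Jig fixed to the bench: grey base plate 120 x 390 x 12 and two clamps holding a dark square steel tube (43 wide outside, walls 4, 35 wide and 33 high inside, 165 long, 82 high on top, inner floor at 45), yellow yoke at its far end. Origin on the bench below the middle of the tube's mouth; y runs from the mouth into the tube, x across, z up. Clamps start 72 behind the mouth, 91 high.
- tube_mouth (a point): Centre of the steel tube's open end, 60 above the bench; axes as the tube. A black plastic end bush (51 wide, 38 to 85.5 high, 34 long, bore 33.6 wide) is stuck on the mouth; its front face is the rim that the shaft enters. It stands 0 to 28 mm before this point: no pose tells how far, so feel or look for it. A dark rest rail 16 wide, top 45 high, runs 172 towards -y under the shaft.
- tube_holes (a point): Point on the tube's axis 45 inside the mouth, 60 above the bench, midway between two holes, one in each side wall (-x and +x), 18 along the tube and 18 high. Buttons popped through stand 1 to 6 proud of the tube; the holes' far edges then stop the shaft.
- shaft: Loose square steel shaft 30 x 30, 183 long plus tail flange, 0.5 to 0.8 kg, lying on the rail with its nose 25 to 55 inside the tube (about 2 play each side, so its rear can shift several mm). Origin on its axis (60 above the bench) between the two buttons, which start 50 to 80 before tube_mouth; y to the nose and the tube, x across, z up. Nose end 105 ahead of the origin, flange 78 to 86 behind.
- shaft_tail (a point): Centre of the rear face of the shaft's flange (44 wide, 50 high, 8 thick, from 15 below the shaft's axis to 35 above), the place to push towards +y: 86 behind the buttons, 15 above the axis. With the buttons under the tube wall they rub, and the shaft takes some 4 to 14 N to push on.
- button_a (a joint): Travel of the spring button on the shaft's -x side, m: 0 = fully out, standing 10 mm out of the side; 0.010 = flush (about 4.5 N). 14 mm diameter, flat end with square edges: the rim stops it unless it is squeezed almost flush.
- button_b (a joint): The like button on the +x side, same values. A button stays in once 3 mm or more of its leading edge is under the rim (end bush), so fingers must leave that much of its front uncovered; fingers over the whole button meet the rim first, and it springs out when let go.
- hammer: Bystander: copper-headed hammer lying beyond the jig. Leave alone.
- steel_ring: Bystander: steel ring 42 diameter, 45 high, on the robot's side of the jig, about 110 from the shaft's axis. Leave alone.
- can: Bystander: plain aluminium can, 66 diameter, 150 high, past the far end of the tube. Leave alone.
There are look-alikes about, which are no part of the job. What is shaped like the shaft but green or turquoise is not meant.

How it is judged:
By the outcome, as a careful person would: the job done as asked, in the order asked, and still so for the second after the job is handed in, with the robot touching nothing.
It also fails if it takes over 48 s, if anything falls off the work surface, if the arm or the gripper's body presses on something with over 40 N, if the wrist force passes 120 N, or if a joint passes its speed limit or range.

## Working session

There is one attempt and no reset: what is moved stays moved. The work goes in short steps, each a Python script; the robot and the scene stay as the last script left them, time stands still between calls to the robot, and variables do not carry over. Pictures are saved under pics/ and viewed, at most 10 in all, crops included, and the job is handed in when it is done.

```bash
mkdir -p pics
cat > h.py <<'E'
import numpy as np, cv2
from bench import robot
from scipy.spatial.transform import Rotation as R
def shot(name,fn=None,crop=None,scale=1):
    d=robot.get_image(name); im=d["img"]
    if fn:
        c=im
        if crop: c=im[crop[1]:crop[3],crop[0]:crop[2]]
        if scale!=1: c=cv2.resize(c,None,fx=scale,fy=scale,interpolation=cv2.INTER_CUBIC)
        cv2.imwrite("pics/"+fn,c)
    return d
def rot(o):
    o=np.array(o,float)
    return o if o.shape==(3,3) else (R.from_quat(o).as_matrix() if o.size==4 else R.from_euler('xyz',o).as_matrix())
def pix2z(d,u,v,z):
    f=200/np.tan(np.radians(d["fovy"])/2)
    r=rot(d["orientation"])@np.array([(u-d["cx"])/f,(v-d["cy"])/f,1])
    e=np.array(d["eye"]); return e+r*(z-e[2])/r[2]
def proj(d,p):
    f=200/np.tan(np.radians(d["fovy"])/2)
    q=rot(d["orientation"]).T@(np.array(p,float)-np.array(d["eye"])); return q[:2]/q[2]*f+[d["cx"],d["cy"]]
E
python3 - <<'E'
from h import *
import pickle
for n in("top","side"):
    d=shot(n,n+"0.png"); pickle.dump(d,open(n+".pkl","wb")); print({k:v for k,v in d.items() if k!="img"})
print(robot.current_t(),robot.current_eef_rot())
E
```

```text
{'fovy': 52.85851380883005, 'cx': 324.0724176218309, 'cy': 201.84588187536585, 'eye': array([329.21753259, -35.89493818, 967.79229992]), 'orientation': array([-2.92216909e+00, -2.76309544e-03, -1.45122799e+00])}
{'fovy': 42.191771714308985, 'cx': 309.64693912660476, 'cy': 202.91600901270775, 'eye': array([-134.08847219,  659.42735728, 1042.43772392]), 'orientation': array([-2.36852231, -0.01740662, -2.35585602])}
0.1 [-3.14000560e+00 -3.14680796e-04  4.64815678e-01]
```

View pics/top0.png

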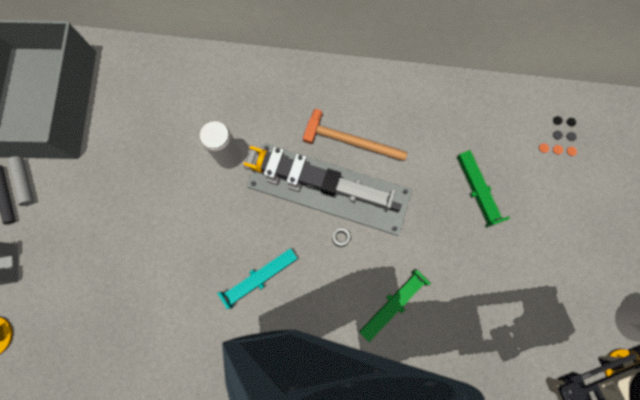

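View pics/side0.png

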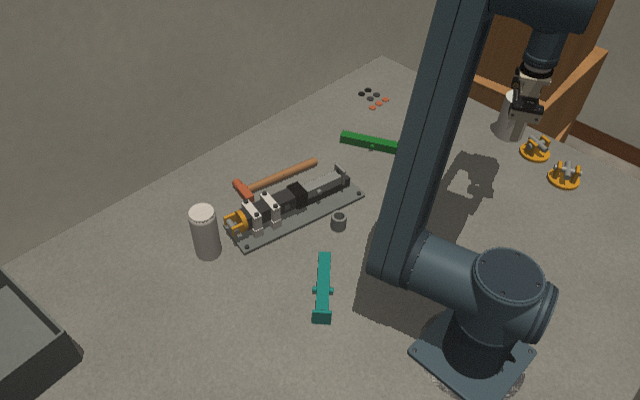

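The top view shows the jig at (325,190). The candidates are the grey shaft at (365,190), green bars at (482,188) and (395,305), and a turquoise bar at (258,278). I choose the grey one, on the rail in front of the black bush at (331,180). Next is a close crop.

Run:
```python
from h import *
import pickle
d=pickle.load(open("top.pkl","rb"))
c=d["img"][140:240,240:420]
cv2.imwrite("pics/topc.png",cv2.resize(c,None,fx=4.4,fy=4.4,interpolation=cv2.INTER_CUBIC))
```

```text
(no output)
```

View pics/topc.png

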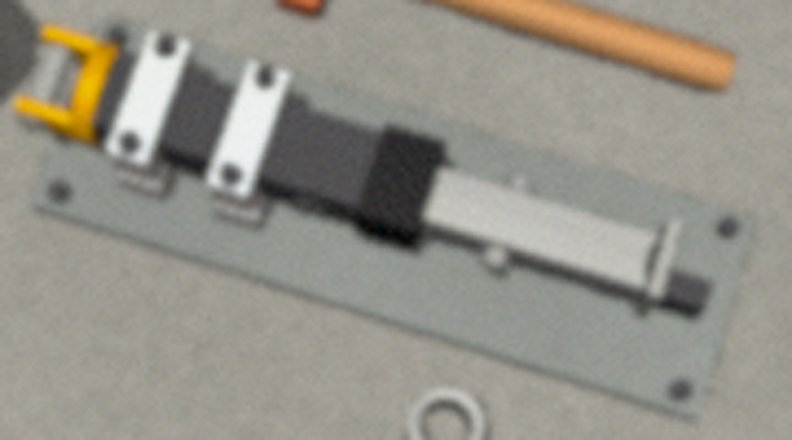

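Crop (x4.4, offset 240,140): grey shaft with buttons at (519,183) and (497,257), bush front edge (443,140)-(420,240), flange at (662,265), and plate screws at (727,228), (680,390), (60,190), (118,35). This is the wanted shaft.

Run:
```python
from h import *
import pickle
d=pickle.load(open("top.pkl","rb"))
P=lambda u,v,z: pix2z(d,240+u/4.4,140+v/4.4,z)[:2]
S=[P(*s,12) for s in((727,228),(680,390),(60,190),(118,35))]
print(np.round(S,1))
ax=((S[3]-S[0])+(S[2]-S[1])); ax/=np.linalg.norm(ax); xx=np.array([ax[1],-ax[0]])
print("axis yaw",np.arctan2(ax[1],ax[0]),"plate c",np.mean(S,0))
for n,a in dict(ba=(519,183,60),bb=(497,257,60),bushf1=(443,140,85.5),bushf2=(420,225,85.5),bushback1=(390,125,85.5),bushb2=(368,222,85.5),fl_top1=(677,222,95),fl_top2=(652,292,95),sh1=(440,168,75),sh2=(425,222,75),shr1=(655,235,75),shr2=(643,282,75)).items():
    p=P(*a); q=p-np.mean(S,0); print(n,np.round(p,1),"along %.1f across %.1f"%(q@ax,q@xx))
```

```text
[[ 590.  -207.4]
 [ 496.1 -188.8]
 [ 567.1  164.4]
 [ 661.4  146. ]]
axis yaw 1.3718171588474695 plate c [578.63049174 -21.46016111]
ba [588.2 -87.1] along -62.5 across 22.4
bb [546.6 -79.7] along -63.4 across -19.8
bushf1 [599.2 -44.1] along -18.2 across 24.7
bushf2 [552.6 -37.4] along -20.8 across -22.4
bushback1 [604.  -15.9] along 10.5 across 23.7
bushb2 [550.9 -10.7] along 5.1 across -29.3
fl_top1 [ 567.4 -167. ] along -144.9 across 17.8
fl_top2 [ 529.6 -157.5] along -143.0 across -21.2
sh1 [587.1 -44.4] along -20.8 across 12.8
sh2 [557.1 -39.8] along -22.3 across -17.4
shr1 [ 564.6 -159.2] along -137.8 across 13.4
shr2 [ 538.9 -155.2] along -138.9 across -12.5
```

Run:
```python
from h import *
import pickle
d=pickle.load(open("top.pkl","rb"))
c0=np.array([578.6,-21.5]); y=1.372; ax=np.array([np.cos(y),np.sin(y)]); xx=np.array([ax[1],-ax[0]])
for p in((290,75),(250,197)):
    q=pix2z(d,240+p[0]/4.4,140+p[1]/4.4,91)[:2]-c0; print("clamp",q@ax,q@xx)
p=c0+ax*(-75)+xx*1
robot.move_ptp([*p,170],[np.pi,0,y])
w=shot("wrist","w0.png"); pickle.dump(w,open("w0.pkl","wb")); print({k:v for k,v in w.items() if k!="img"})
print(robot.current_t(),robot.current_tcp_pos(),robot.current_qpos())
```

```text
clamp 67.91247799959025 31.595021831525077
clamp 66.19966755120379 -36.98024330158053
{'fovy': 59.59252065598495, 'cx': 312.78086414254744, 'cy': 198.49160462687948, 'eye': array([579.86124895, -25.32400091, 336.46150773]), 'orientation': array([ 2.87758273e+00, -1.49558890e-03, -2.00044881e-01])}
2.0 [564.70123493 -96.41798369 170.1375586 ] [-3.63571457e-01  3.35109140e-01  1.55118011e+00 -2.85218085e-04
  1.25495822e+00 -1.62939220e-01]
```

View pics/w0.png

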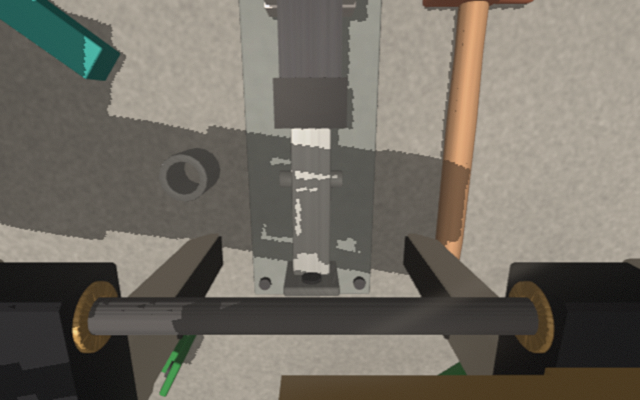

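The wrist view shows buttons at about (286,179) and (336,178), the bush at rows 78-128 and columns 274-350, and the flange near (311,280). I'll enlarge it to read them closer.

Run:
```python
from h import *
im=cv2.imread("pics/w0.png")[0:300,230:390]
im=cv2.convertScaleAbs(im,alpha=1.6,beta=10)
a=cv2.resize(im[60:210],None,fx=5,fy=4,interpolation=cv2.INTER_CUBIC)
cv2.imwrite("pics/w0c.png",a)
```

```text
(no output)
```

View pics/w0c.png

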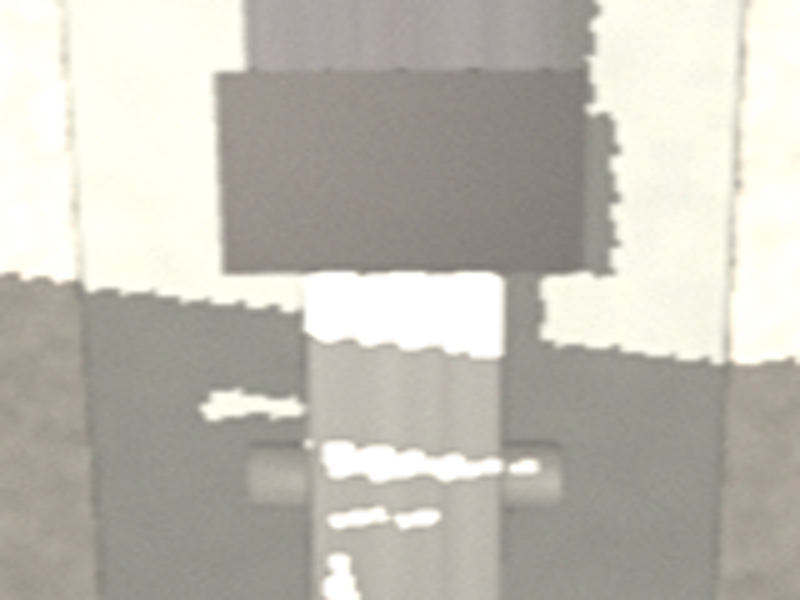

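Run:
```python
from h import *
import pickle
d=pickle.load(open("w0.pkl","rb"))
c0=np.array([578.6,-21.5]); y=1.372; ax=np.array([np.cos(y),np.sin(y)]); xx=np.array([ax[1],-ax[0]])
G={}
for n,(u,v,z) in dict(bfl=(225,272,85.5),bfr=(585,272,85.5),bbl=(217,72,85.5),bbr=(588,72,85.5),s1l=(306,272,75),s1r=(503,272,75),s2l=(311,590,75),s2r=(499,590,75),bl=(247,474,60),br=(562,474,60)).items():
    p=pix2z(d,230+u/5,60+v/4,z)[:2];G[n]=p; q=p-c0; print(n,np.round(p,1),"along %.1f across %.1f"%(q@ax,q@xx))
v=G['bbl']+G['bbr']-G['bfl']-G['bfr']; print("bush yaw",np.arctan2(v[1],v[0]))
v=G['s1l']+G['s1r']-G['s2l']-G['s2r']; print("shaft yaw",np.arctan2(v[1],v[0]))
# plate edges over long range, full image px
for a,b in(((62/5+230,60),(100/5+230,60+590/4)),((745/5+230,60),(718/5+230,60+590/4))):
    P=pix2z(d,*a,12)[:2];Q=pix2z(d,*b,12)[:2]; v=P-Q; print("edge yaw",np.arctan2(v[1],v[0]),[(k-c0)@xx for k in(P,Q)])
```

```text
bfl [550.9 -36.1] along -19.8 across -24.3
bfr [600.7 -46.2] along -19.8 across 26.5
bbl [557.4  -3.3] along 13.7 across -24.4
bbr [606.9 -13.3] along 13.6 across 26.1
s1l [561.3 -38.9] along -20.5 across -13.5
s1r [589.7 -44.7] along -20.5 across 15.5
s2l [549.  -98.6] along -81.4 across -13.8
s2r [ 577.8 -104.5] along -81.5 across 15.6
bl [542.3 -76.9] along -61.5 across -24.6
br [592.2 -87. ] along -61.5 across 26.3
bush yaw 1.3796021453621015
shaft yaw 1.3706272466702396
edge yaw 1.373238330217055 [np.float64(-58.631078945966316), np.float64(-58.46551939783287)]
edge yaw 1.3810986633115132 [np.float64(60.092524683206285), np.float64(61.309692816828985)]
```

```bash
cat >> h.py <<'E'
c0=np.array([578.6,-21.5]); yaw=1.374; ax=np.array([np.cos(yaw),np.sin(yaw)]); xx=np.array([ax[1],-ax[0]])
O=[np.pi,0,yaw]
def T(al,ac,z): return [*(c0+ax*al+xx*ac),z]
def loc(): 
    p=np.array(robot.current_tcp_pos()); f=np.array(robot.current_contact_force()); q=p[:2]-c0
    return "t%.1f al %.1f ac %.1f z %.1f | F al %.1f ac %.1f z %.1f w %.3f ff %s"%(robot.current_t(),q@ax,q@xx,p[2],f[:2]@ax,f[:2]@xx,f[2],robot.current_gripper_width(),robot.current_finger_force())
E
python3 - <<'E'
from h import *
robot.move_ptp(T(-68.5,.9,120),O)
print(robot.move_linear(T(-68.5,.9,42),O,speed=80,f_stop=8),loc())
robot.move_gripper(0.25); print(loc())
robot.move_gripper(0.0); print(loc())
d=shot("wrist","w1.png",(230,60,390,210),5)
E
```

```text
False t3.4 al -68.6 ac 1.4 z 42.6 | F al -0.3 ac 1.4 z 0.8 w 0.997 ff 0.0
t4.4 al -68.5 ac 0.1 z 42.0 | F al 0.0 ac -4.5 z 4.1 w 0.322 ff 30.000727102160454
t4.7 al -68.5 ac 0.0 z 41.9 | F al 0.3 ac -4.6 z 4.7 w 0.321 ff 30.00092625617981
```

View pics/w1.png

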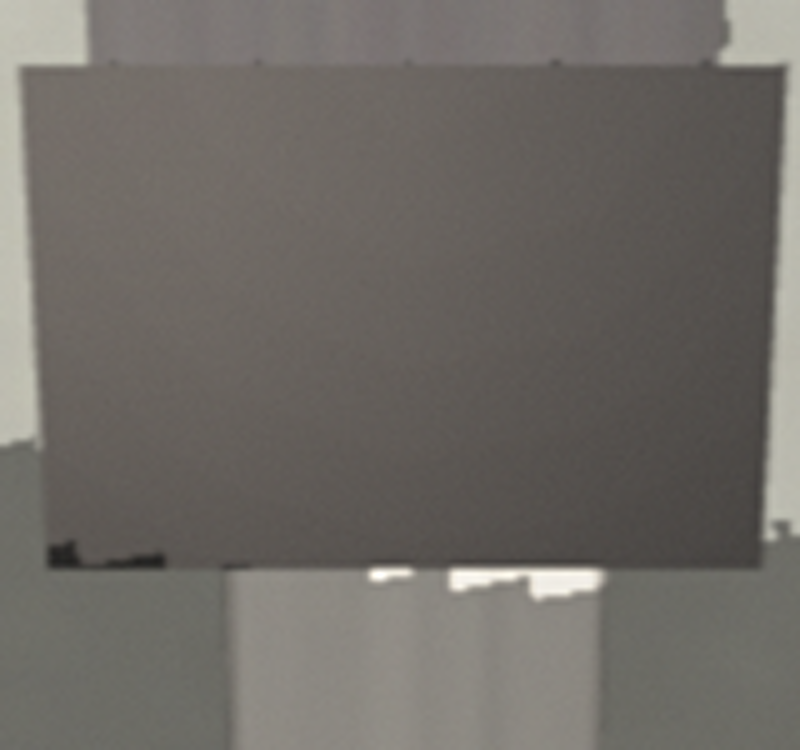

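Gripped at 29.9 mm, so both buttons are flush. The crop shows the shaft centred at column 415 and the bush at 404, about 0.7 mm to -x. I'll shift slightly, advance partway, and look at pads and button.

Run:
```python
from h import *
print(robot.move_linear(T(-68.5,-.2,42),O,speed=20),loc())
print(robot.move_linear(T(-42,-.2,42),O,speed=25,f_stop=10),loc())
d=shot("wrist"); im=cv2.convertScaleAbs(d["img"][130:330,210:410],alpha=1.6,beta=10)
cv2.imwrite("pics/w2.png",cv2.resize(im,None,fx=3,fy=3,interpolation=cv2.INTER_CUBIC))
import pickle; pickle.dump(d,open("w2.pkl","wb"))
```

```text
False t5.0 al -68.4 ac 0.0 z 42.0 | F al 0.4 ac -1.2 z 0.7 w 0.323 ff 30.000377520918846
False t6.2 al -41.7 ac -0.3 z 42.0 | F al 1.2 ac 0.7 z -1.2 w 0.321 ff 30.000421330332756
```

View pics/w2.png

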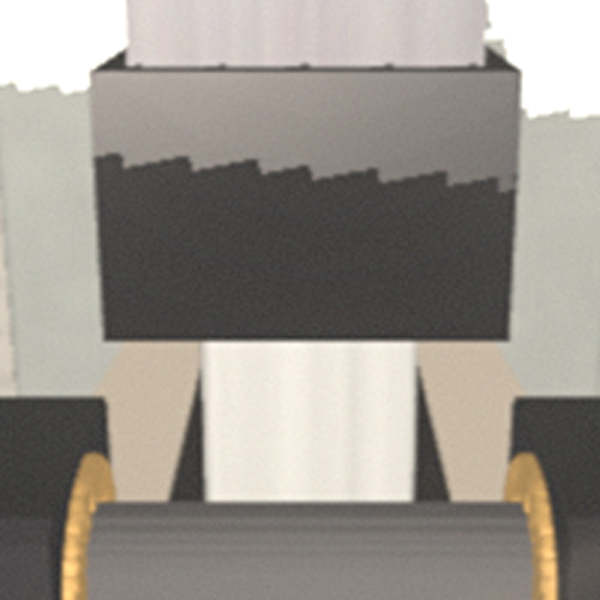

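Shaft sits centred in the bush (204-414 vs 105-510) with negligible force; front edge of the bush is at row 340. The button is hidden below the fingers. I'll check the rim position again and feed on under force guard.

Run:
```python
from h import *
import pickle
d=pickle.load(open("w2.pkl","rb"))
for u in(105,510):
    q=pix2z(d,210+u/3,130+340/3,85.5)[:2]-c0; print("rim",q@ax,q@xx)
print(robot.move_linear(T(-31.5,-.3,42),O,speed=15,f_stop=9),loc())
for k in range(6):
    a=-31+0.6*k
    s=robot.move_linear(T(a,-.3,42),O,speed=8,f_stop=7); print(s,loc())
    f=np.array(robot.current_contact_force())[:2]@ax
    if s or abs(f)>7: break
```

```text
rim -19.85402981192959 -24.900996291304097
rim -19.87208962606764 26.04246454716569
False t7.1 al -31.2 ac -0.3 z 42.0 | F al 0.2 ac -0.3 z -1.6 w 0.320 ff 29.999593645334244
False t7.3 al -31.0 ac -0.3 z 42.0 | F al -1.5 ac 0.2 z -2.4 w 0.319 ff 29.999264404177666
False t7.6 al -30.5 ac -0.4 z 42.0 | F al -1.4 ac -0.8 z -2.5 w 0.320 ff 29.999188631772995
False t7.8 al -29.8 ac -0.3 z 42.0 | F al -1.1 ac -0.1 z -3.3 w 0.318 ff 29.99919220805168
False t8.1 al -29.3 ac -0.3 z 42.0 | F al -2.5 ac -1.1 z -2.2 w 0.321 ff 31.342622084193863
False t8.3 al -29.3 ac -0.3 z 42.0 | F al -4.9 ac -0.3 z -3.2 w 0.320 ff 32.345641404390335
False t8.6 al -29.3 ac -0.3 z 42.0 | F al -6.9 ac -0.6 z -3.1 w 0.323 ff 33.26037463855755
```

The fingers meet the rim gently at al -29.3, since finger force rose too, with about 4 mm of button beneath. I'll relax, open, rise, and check.

Run:
```python
from h import *
robot.move_linear(T(-29.3,-.3,42),O,speed=10); print(loc())
robot.move_gripper(0.9); print(loc())
robot.move_linear(T(-29.5,-.3,130),O,speed=150)
robot.move_linear(T(-75,-.3,170),O,speed=150)
d=shot("wrist"); im=cv2.convertScaleAbs(d["img"][60:260,220:400],alpha=1.5,beta=10)
cv2.imwrite("pics/w3.png",cv2.resize(im,None,fx=4,fy=3,interpolation=cv2.INTER_CUBIC))
import pickle; pickle.dump(d,open("w3.pkl","wb")); print(loc())
```

```text
t8.8 al -29.3 ac -0.3 z 42.0 | F al -2.9 ac 0.2 z -3.2 w 0.321 ff 30.623557757699018
t9.8 al -29.3 ac -0.3 z 42.0 | F al 0.2 ac 0.5 z -0.0 w 0.904 ff 0.0
t11.2 al -74.6 ac -1.0 z 169.0 | F al 0.3 ac 0.3 z 0.3 w 0.898 ff 0.0
```

View pics/w3.png

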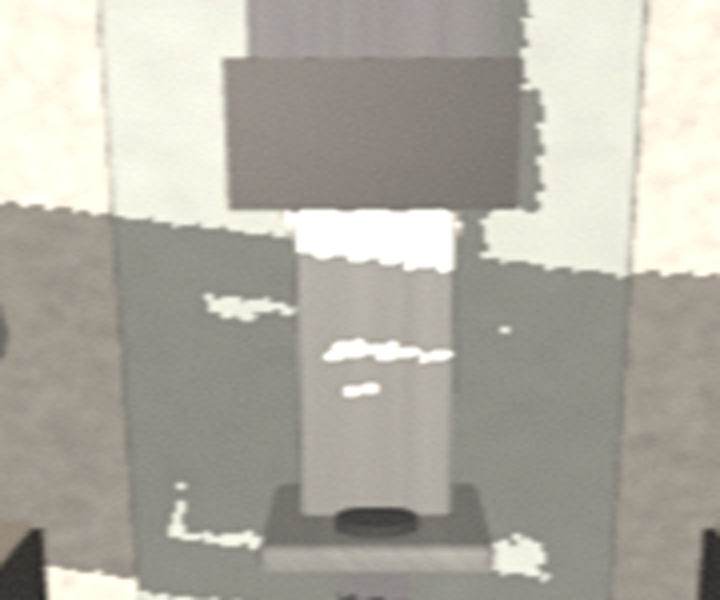

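Both buttons are held in: no pegs stick out, and the shaft enters the bush cleanly at row 210 with the flange's rear top edge at row 570. Now I'll push the tail with closed fingers.

Run:
```python
from h import *
import pickle
d=pickle.load(open("w3.pkl","rb"))
for u in(262,490):
    q=pix2z(d,220+u/4,60+570/3,95)[:2]-c0; print("flange rear",q@ax,q@xx)
robot.move_linear(T(-138,-.3,150),O,speed=200)
robot.move_gripper(0.0)
print(robot.move_linear(T(-138,-.3,54),O,speed=80,f_stop=6),loc())
print(robot.move_linear(T(-105,-.3,54),O,speed=20,f_stop=3),loc())
```

```text
flange rear -107.09612454215808 -19.94763132872108
flange rear -107.13794739192195 22.429560336777723
False t14.3 al -138.1 ac 0.2 z 54.6 | F al -1.0 ac 0.5 z 0.2 w 0.006 ff 0.0
True t15.4 al -117.6 ac -0.5 z 53.7 | F al -1.1 ac -0.4 z 0.4 w 0.007 ff 0.40015412494540215
```

Run:
```python
from h import *
a=-117
while a<-64:
    a+=6
    s=robot.move_linear(T(a,.2,54),O,speed=22,f_stop=18); print(s,loc())
    if s or np.array(robot.current_contact_force())[:2]@ax<-22: break
```

```text
False t15.8 al -112.6 ac 0.2 z 54.0 | F al -6.7 ac -0.6 z 0.6 w 0.008 ff 3.3075298368930817
False t16.2 al -106.8 ac 0.2 z 54.0 | F al -6.7 ac -0.2 z 0.1 w 0.006 ff 3.5987358167767525
False t16.7 al -100.8 ac 0.2 z 53.9 | F al -7.2 ac -0.7 z 0.5 w 0.006 ff 3.5630642250180244
False t17.1 al -94.8 ac 0.1 z 53.9 | F al -7.4 ac -0.3 z 0.8 w 0.004 ff 3.518572859466076
False t17.5 al -88.8 ac 0.1 z 53.8 | F al -7.3 ac -0.4 z 0.3 w 0.008 ff 3.4867319092154503
False t17.9 al -82.7 ac 0.1 z 53.8 | F al -7.1 ac -0.4 z -0.0 w 0.006 ff 3.466159589588642
False t18.4 al -76.7 ac 0.1 z 53.8 | F al -7.3 ac -0.2 z 0.1 w 0.003 ff 3.4565135836601257
False t18.8 al -70.6 ac -0.0 z 53.7 | F al -7.4 ac -1.5 z 0.6 w 0.007 ff 3.3320676907896996
False t19.2 al -64.6 ac -0.0 z 53.7 | F al -6.6 ac -1.3 z -0.0 w 0.005 ff 3.299647606909275
```

Run:
```python
from h import *
a=-64.5
while a<-44:
    a+=0.8
    s=robot.move_linear(T(a,.2,54),O,speed=10,f_stop=10); f=np.array(robot.current_contact_force())[:2]@ax
    print(s,loc())
    if s or f<-14: break
```

```text
False t19.5 al -64.6 ac -0.1 z 53.7 | F al -6.8 ac -0.3 z -0.5 w 0.005 ff 2.863720580935478
False t19.7 al -64.1 ac 0.0 z 53.7 | F al -7.5 ac -0.9 z -1.1 w 0.002 ff 3.549695648252964
False t20.0 al -63.5 ac -0.0 z 53.7 | F al -7.3 ac -0.3 z -1.0 w 0.004 ff 3.7221549823880196
False t20.2 al -62.7 ac -0.0 z 53.7 | F al -8.1 ac -0.5 z -0.7 w 0.004 ff 3.766895569860935
False t20.5 al -61.9 ac -0.0 z 53.7 | F al -8.4 ac -0.7 z -2.0 w 0.006 ff 3.7723131850361824
False t20.7 al -61.1 ac -0.0 z 53.7 | F al -7.3 ac 0.0 z -0.8 w 0.002 ff 3.768809773027897
False t21.0 al -60.2 ac -0.1 z 53.7 | F al -7.8 ac -0.6 z 0.2 w 0.008 ff 3.7166382372379303
False t21.2 al -59.4 ac -0.1 z 53.7 | F al -7.8 ac -0.4 z -1.3 w 0.006 ff 3.702552728354931
False t21.5 al -58.5 ac -0.1 z 53.7 | F al -7.1 ac 0.1 z -1.0 w 0.006 ff 3.5352976620197296
False t21.7 al -57.0 ac 0.0 z 53.7 | F al -2.8 ac 0.2 z -1.1 w 0.008 ff 1.2799936719238758
False t22.0 al -55.4 ac -0.1 z 53.7 | F al -1.6 ac 0.7 z -2.1 w 0.005 ff 1.1032559350132942
False t22.2 al -54.5 ac -0.0 z 53.9 | F al -1.1 ac -0.5 z -1.0 w 0.002 ff 0.6809534970670938
False t22.5 al -53.9 ac 0.1 z 54.0 | F al -1.8 ac 0.6 z -1.3 w 0.009 ff 0.647814511321485
False t22.7 al -53.3 ac 0.3 z 54.1 | F al -0.5 ac 0.1 z -0.9 w 0.007 ff 0.9043291071429849
False t23.0 al -52.7 ac 0.3 z 54.0 | F al -3.6 ac -0.6 z -1.3 w 0.006 ff 1.756189875304699
False t23.2 al -52.6 ac 0.3 z 54.0 | F al -6.0 ac -0.8 z -1.0 w 0.007 ff 3.0791864544153214
False t23.5 al -52.5 ac 0.3 z 54.1 | F al -8.8 ac -0.4 z -0.6 w 0.004 ff 4.400904513895512
False t23.7 al -52.5 ac 0.3 z 54.1 | F al -12.6 ac -1.2 z -1.1 w 0.006 ff 5.821961313486099
False t24.0 al -52.4 ac 0.4 z 54.1 | F al -15.2 ac -1.4 z -0.5 w 0.002 ff 7.210905030369759
```

The force dropped at al -57, where the buttons popped, then hit a hard stop at -52.5, the far hole edges. I'll back off and look at both sides.

Run:
```python
from h import *
robot.move_linear(T(-70,.2,54),O,speed=60)
robot.move_linear(T(-75,.2,180),O,speed=150)
robot.move_linear(T(-20,0,230),O,speed=150)
print(loc())
d=shot("wrist"); im=cv2.convertScaleAbs(d["img"][20:240,220:400],alpha=1.5,beta=10)
cv2.imwrite("pics/w4.png",cv2.resize(im,None,fx=3.5,fy=2.7,interpolation=cv2.INTER_CUBIC))
```

```text
t26.1 al -20.0 ac -0.4 z 229.3 | F al -0.0 ac -0.0 z -0.3 w 0.002 ff 0.0
```

View pics/w4.png

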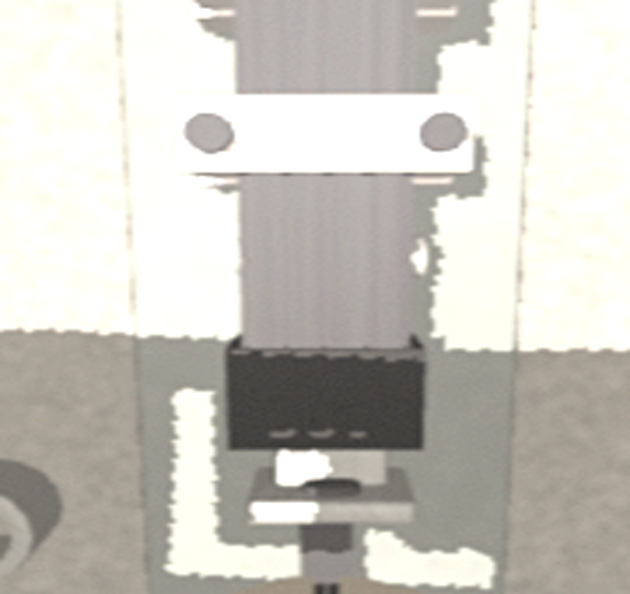

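The +x button is visible, standing out at (420,257). The -x side at (238,257) is washed out by my contrast boost, so I'll re-crop it without the boost.

Run:
```python
from h import *
a=cv2.convertScaleAbs(shot("wrist")["img"][80:150,260:360],alpha=.95)
b=shot("side")["img"][170:230,240:340]
print(robot.current_t())
cv2.imwrite("pics/f.png",np.vstack([cv2.resize(a,(600,330),interpolation=cv2.INTER_CUBIC),cv2.resize(b,(600,270),interpolation=cv2.INTER_CUBIC)]))
```

```text
26.25
```

View pics/f.png

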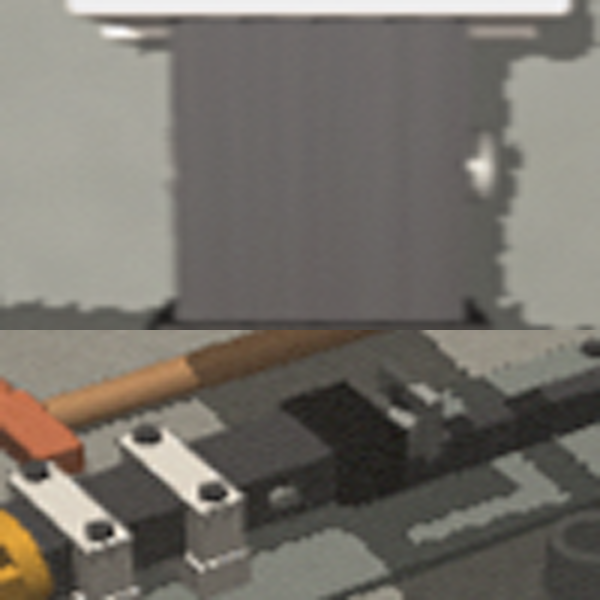

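Both buttons are through. The +x one stands about 5 mm proud at (485,165). The -x one shows as a sliver at (172,165) and clearly in its hole in the side view at (285,497), about 2 mm proud. The bystanders are untouched.

```bash
python3 -c "
from bench import robot
print(robot.hand_in())"
```

```text
the job is handed in; nothing more can be done
None
```

The shaft is in the tube with both buttons popped out through the holes (about 5 mm proud on +x, 2 mm on -x), and the job was handed in at about 26 s with contact forces kept to around 15 N along the shaft.

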